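# Blow the swarf off freshly turned spools

## Task

The freshly turned aluminium spools standing on the bench need the swarf blown off. Put each one fully home on a pin of its own on the bar in the vise; with all of them there, squeeze the air gun's lever right in, hold it at least a second and let it spring back; then take the clean spools off and stand them all upright in the plywood tray. Leave the multimeter and the white bottle where they are.

Things in the scene. Friction and masses are not known exactly. Their poses are not given: they have to be found in the camera images.
- spool1: freshly turned aluminium spool standing on one flange: two round flanges 58 mm in diameter and 9 mm thick, 62 mm tall overall, hub between them 32 mm in diameter, a 16 mm bore right through; about 160 g. Same both ways up. Origin: its middle, 31 mm above its underside, z along its axis. Absent in some runs
- spool2: freshly turned aluminium spool standing on one flange: two round flanges 58 mm in diameter and 9 mm thick, 62 mm tall overall, hub between them 32 mm in diameter, a 16 mm bore right through; about 160 g. Same both ways up. Origin: its middle, 31 mm above its underside, z along its axis. Absent in some runs
- spool3: freshly turned aluminium spool standing on one flange: two round flanges 58 mm in diameter and 9 mm thick, 62 mm tall overall, hub between them 32 mm in diameter, a 16 mm bore right through; about 160 g. Same both ways up. Origin: its middle, 31 mm above its underside, z along its axis. Absent in some runs
- vise: black drill-press vise bolted down, foot 225 x 130 mm reaching from x = -60 to 165 mm, jaws 80 mm high from x = -56 mm, clamping an aluminium bar 236 x 30 mm that runs along the vise's y axis, its top 98 mm above the bench. On it three upright 11 mm steel pins, 76 mm apart, 74 mm tall, the top 10 mm tapering to 4 mm. Origin: on the bench below the middle pin
- pin1_seat (a point): foot of pin 1, on its axis, at the top face of the bar: a spool fully home has its middle 31 mm above this point (the bore has 2.5 mm of play all round) and the pin stands 12 mm out of its top
- pin2_seat (a point): foot of pin 2, on its axis, at the top face of the bar: a spool fully home has its middle 31 mm above this point (the bore has 2.5 mm of play all round) and the pin stands 12 mm out of its top
- pin3_seat (a point): foot of pin 3, on its axis, at the top face of the bar: a spool fully home has its middle 31 mm above this point (the bore has 2.5 mm of play all round) and the pin stands 12 mm out of its top
- gun: black air blow gun on its side in a clamp on a small stand, nozzle pointing along its -y axis at the pins. Origin: on the bench below the clamp (44 mm wide, to y = 13 mm, bolts 163 mm high). The round grip, 26 mm in diameter, lies level along y from 12 to 140 mm, centre line at x = 0, 131 mm above the bench; hose at its far end, from y = 168 mm. The lever is on the -x side
- lever (a joint): angle of the gun's sprung steel lever, rad: 0 released, 0.22 squeezed in to its stop. A strip 115 long, 18 high, 4 mm thick, on an upright hinge at x -17, y 22, z 131 mm of the gun's frame, running along the grip to +y and standing out 0.24 rad towards -x when released. Pinched with the grip from above, both measure 51 mm at lever_grip released, 34 mm squeezed
- lever_grip (a point): point on the lever's centre line 80 mm from its hinge, where a hand squeezes it; moves with the lever. The spring pushes back here with 3 N at rest, 10 N fully in
- tray: shallow open plywood tray, fixed to the bench, 140 mm (its x) by 290 mm (its y), walls 4 mm thick and 34 mm high. Origin: centre of its underside
- tray_in (a point): centre of the tray's inner floor, 4 mm above the bench
- multimeter: orange and black multimeter lying on the bench, 180 x 86 x 45 mm, bystander. Origin: centre of its underside
- bottle: white bottle, 54 mm in diameter and 90 mm tall, bystander. Origin: centre of its underside
There are look-alikes about, which are no part of the job. What is shaped like the spool2 but purple or red is not meant.

How it is judged:
By the outcome, as a careful person would: the job done as asked, in the order asked, and still so for the second after the job is handed in, with the robot touching nothing.
Of spool1, spool2, spool3 only 2 to 3 are there at a start; the rules pass over those that are not, and their reading is None.
At some moment in a run one of spool1, spool2, spool3 may be knocked a few centimetres aside while the robot is not near it.
Once in a run the grip may slacken for a moment while it holds something.
It also fails if it takes over 210 s, if anything falls off the work surface, if the arm or the gripper's body presses on something with over 40 N, if the wrist force passes 120 N, or if a joint passes its speed limit or range.

## Robot

A 6-joint arm with a two-finger parallel gripper is mounted at the origin on the work surface. World frame = base frame: x ahead of the robot, y to its left, z up, the work surface at z = 0. Lengths are in m, angles in rad, forces in N, time in s.
With the tool pointing down it reaches from about 0.275 to 0.75 m from the base axis. Payload 10.2 kg.
Tool frame: the origin (TCP) lies between the finger pads; the fingertips stand 25 mm ahead of it and the grasp point (between the pads) lies 6 mm ahead of it; z points along the fingers, y is the line along which they close (so a half turn about z gives the same grasp; the last joint's range is limited). The gripper opens to 85 mm and grips with 20 to 120 N. Pads are 22 mm wide; open, the fingers measure 114 mm over their backs; the gripper's body (76 mm by 85 mm) begins 54 mm behind the grasp point. The pads swing forward as they close: fully open they stand 13 mm farther back than shut.
Start: joints at [1.029, 0.313, 1.498, -0, 1.331, -0.223], TCP at [0.165, 0.499, 0.256] pointing down, gripper open.
Joint ranges: [-2.94, 2.94], [-0.97, 2.17], [0.19, 2.56], [-1.23, 4.37], [0.02, 3.11], [-2.88, 2.88]. Speed limits (rad/s): [2.39, 2.39, 3.01, 3.14, 3.14, 3.14].

## Interface

Orientations are given as a rotation vector (axis times angle).
In Python, from plant import get_state, get_image, camera_params, job_done, search_frame, trace, place_of gives the robot as it stands.
- The arm moves only by the tool step_arm, never from a script. Its argument "commands" is a list of rows, each a list of 3 entries, a list of its own where there are three numbers: the shift along the world's x, y, z in mm, then the turn, a rotation vector about the world's x, y, z in degrees, then the opening, from 0 (shut) to 1 (fully open). A call has 1 to 10 rows; each row is the pose to reach, as a shift and turn from the pose commanded when the call began; what a row does not reach only later rows make up. A row lasts 1/8 s, in which the tool goes at most 62.5 mm and 10.7 degrees, less where a joint would pass 70% of its speed; a pose out of reach is approached as far as the arm can. A call with a gripper value outside its range is refused whole. The fingers move at their own pace and stop on an object; "grip_force" is the grip in N (left out, the last holds). Time passes only in rows, so rows that repeat a pose let the fingers close. It gives the time, the measured TCP pose, the force, the opening and the grip force at its end, in the units of the state.
- get_state(): the state, without advancing time (a new reading comes with each control period).
- get_image(name): name is "scene" or "top" or "wrist"; returns the picture (480x640x3 uint8, red, green, blue); there is no depth.
- camera_params(name): a dict with "fx", "fy", "cx", "cy" (pixels), "k1" (the pictures are not rectified: a ray, as slopes to the right and down, at radius r is drawn at 1 + k1 r^2 times it, then the intrinsics apply), "T" (4x4, takes a point from camera to world coordinates); the wrist camera has in their place "mount" (4x4, takes a point from camera to tool coordinates, whose origin is the TCP and whose axes are the flange's). Camera axes: x right, y up, looking along -z (the intrinsics and any distortion apply to the point x, -y, -z); pixel columns grow to the right and rows downward; lengths in m; the calibration is good to about 2 mm. A picture is of the moment at which its call begins: read the wrist's pose just before it. camera_params takes no time and is no camera call.
- job_done(): hands the job in; it is judged then, once.
Trained networks look in the newest picture that a camera, given by its name, has taken for a name from the list of things; names that differ only in an ending like _2 or _b are one class to them, and where a whole thing is asked for, a point or a joint stands for the part that bears it (a point fixed in the world has none). Each returns a list of dicts, best first, with "p" (0 to 1); they miss things now and then, are a little off and sometimes report something else, mostly with a low value. They report only what shows in the picture. A call takes as long as a camera call. They do not tell look-alikes from the thing itself.
- search_frame(camera, query): "point" ([row, column] in pixels, amid what is visible of it).
- trace(camera, query): "pixels" (480x640 bool, what is visible of it) and "point" ([row, column] in pixels, amid what is visible of it).
- place_of(camera, query): "point" ([row, column] in pixels: a listed point, or the origin of a listed thing).
The state is a dict: "t": time; "q": joint angles; "joint_velocities": joint speeds; "joint_efforts": joint torques, N m; "ee_pos": TCP position; "orientation": TCP orientation; "contact_force": force on the tool from outside, world axes, zero at the start; "moment": the same for the moment, N m; "finger_gap": finger opening in m; "grasp_force": force on a finger pad.
Only numpy, scipy, OpenCV 4.12 (cv2) and the standard library are available. Lean on these libraries where they do the work, as an engineer would, in place of code of your own. Each camera call takes 0.05 s, during which the arm holds its last target. There are 200 camera calls.

## Working session

There is one attempt and no reset: what is moved stays moved. The work goes in short steps, Python scripts to look and compute and a tool call to move; the robot and the scene stay as the last step left them, time stands still between calls to the robot, and variables do not carry over. Pictures are saved under pics/ and viewed, at most 14 in all, crops included, and the job is handed in when it is done.

Besides the shell and the picture viewer there is one more tool, called after "Request:" by a JSON object that holds its "fn" and its "kwargs", one argument or row to a line. step_arm: Moves the arm, as the interface text tells. Its arguments: {"type":"object","properties":{"commands":{"type":"array"},"grip_force":{"type":"number"}},"required":["commands"]}

```bash
mkdir -p pics; ls; cat > h.py <<'E'
import numpy as np, cv2
from plant import *
from scipy.spatial.transform import Rotation as R
def cam(name, st=None):
    c=camera_params(name)
    if 'T' in c: T=np.array(c['T'])
    else:
        st=st or get_state(); M=np.eye(4); M[:3,:3]=R.from_rotvec(st['orientation']).as_matrix(); M[:3,3]=st['ee_pos']
        T=M@np.array(c['mount'])
    return c,T
def ray(name,p,st=None):
    c,T=cam(name,st); u=(p[1]-c['cx'])/c['fx']; v=(p[0]-c['cy'])/c['fy']
    x,y=u,v
    for _ in range(20):
        s=1+c['k1']*(x*x+y*y); x,y=u/s,v/s
    d=T[:3,:3]@np.array([x,-y,-1]); return T[:3,3],d
def at_z(name,p,z,st=None):
    o,d=ray(name,p,st); return o+d*(z-o[2])/d[2]
def proj(name,P,st=None):
    c,T=cam(name,st); q=T[:3,:3].T@(np.array(P)-T[:3,3]); x,y=q[0]/-q[2],-q[1]/-q[2]
    s=1+c['k1']*(x*x+y*y); return np.array([c['cy']+c['fy']*y*s, c['cx']+c['fx']*x*s])
def tri(rays):
    A=np.zeros((3,3));b=np.zeros(3)
    for o,d in rays:
        d=d/np.linalg.norm(d);P=np.eye(3)-np.outer(d,d);A+=P;b+=P@o
    x=np.linalg.solve(A,b); return x
def save(name,f):
    im=get_image(name); cv2.imwrite('pics/'+f,im[:,:,::-1]); return im
E
python3 - <<'E'
from h import *
np.set_printoptions(precision=4,suppress=True)
print(get_state())
for n in ['scene','top']:
    save(n,n+'0.png'); c,T=cam(n); print(n,c['fx'],c['k1'],T[:3,3])
for q in ['spool1','vise','pin1_seat','pin2_seat','pin3_seat','gun','lever_grip','tray','tray_in','multimeter','bottle']:
    for n in ['scene','top']:
        print(q,n,[(np.round(d['point'],1).tolist(),round(d['p'],2)) for d in place_of(n,q)])
E
```

```text
pics
{'t': 0.0, 'q': array([ 1.0286,  0.3135,  1.4984, -0.    ,  1.331 , -0.2234]), 'joint_velocities': array([-0.0003, -0.0006, -0.0008,  0.0012,  0.0001,  0.0007]), 'joint_efforts': array([ -0.0004, -41.2257, -25.9746,  -0.0002,   0.0041,  -0.    ]), 'ee_pos': array([0.1645, 0.4983, 0.2557]), 'orientation': array([-0.4986, -3.1013,  0.0019]), 'contact_force': array([-1.4629,  0.1673,  0.2849]), 'moment': array([-0.0313,  0.0339, -0.0341]), 'grasp_force': 0.0, 'finger_gap': 0.08557672316579616}
scene 509.179130499883 -0.0023533861255921806 [ 1.0558 -0.3353  0.909 ]
top 445.84551605396996 0.007298207423981334 [ 0.5044 -0.0305  0.9436]
spool1 scene [([210.8, 248.0], 0.92), ([329.8, 207.1], 0.67), ([239.5, 263.4], 0.65), ([284.2, 326.1], 0.47)]
spool1 top [([335.8, 352.4], 0.94), ([224.1, 457.7], 0.88), ([282.9, 417.9], 0.63), ([288.5, 365.3], 0.57)]
vise scene [([286.2, 325.0], 0.85)]
vise top [([219.3, 327.3], 0.89)]
pin1_seat scene [([275.3, 290.6], 0.66)]
pin1_seat top [([216.5, 370.7], 0.62)]
pin2_seat scene [([182.3, 440.0], 0.67)]
pin2_seat top [([212.1, 327.1], 0.69), ([206.4, 239.6], 0.3)]
pin3_seat scene [([242.1, 359.7], 0.9)]
pin3_seat top [([205.2, 291.3], 0.63)]
gun scene [([251.8, 400.2], 0.9), ([272.7, 293.4], 0.74)]
gun top [([206.1, 238.2], 0.78), ([212.9, 328.6], 0.57)]
lever_grip scene [([184.3, 442.3], 0.61)]
lever_grip top [([212.7, 172.4], 0.51)]
tray scene []
tray top [([279.2, 217.6], 0.82), ([150.5, 431.4], 0.23)]
tray_in scene [([195.9, 378.4], 0.95)]
tray_in top [([284.5, 219.8], 0.9)]
multimeter scene [([394.7, 263.2], 0.76), ([195.0, 378.9], 0.68)]
multimeter top [([148.7, 433.4], 0.57)]
bottle scene [([272.3, 460.1], 0.92), ([181.8, 442.5], 0.64)]
bottle top [([154.5, 211.1], 0.76)]
```

View pics/top0.png

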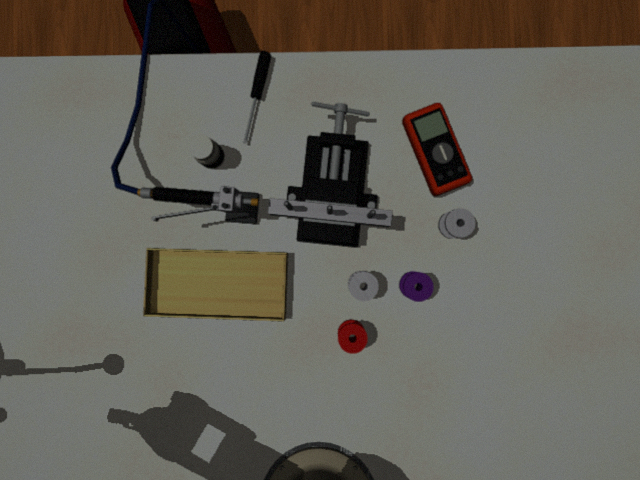

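View pics/scene0.png

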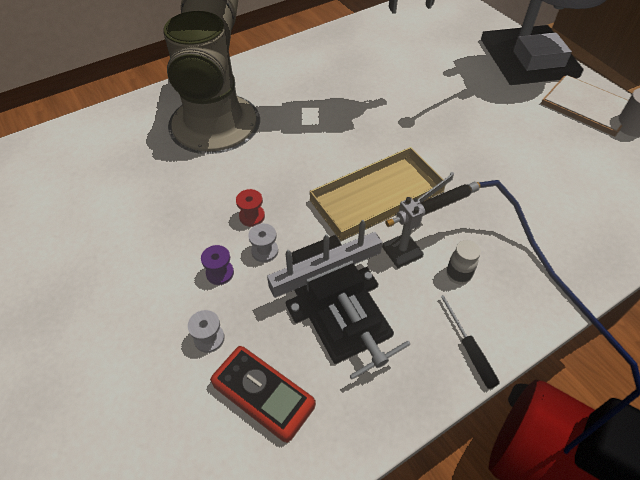

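Two bare-aluminium spools are there: top view (224,458) and (286,364). The purple one at (286,417) and the red one at (336,352) are look-alikes. The vise bar runs across (203,270)–(220,400) in the top view, with the gun and its lever to the left of it, and the tray at about (284,217). Next I measure.

```bash
cat > m.py <<'E'
from h import *
np.set_printoptions(precision=4,suppress=True)
for q,zs in [('spool1',.031),('vise',0),('pin1_seat',.098),('pin2_seat',.098),('pin3_seat',.098),('gun',0),('lever_grip',.131),('tray_in',.004),('bottle',0),('multimeter',0)]:
    for n in ['scene','top']:
        for d in place_of(n,q):
            if d['p']>.4: print(q,n,round(d['p'],2),at_z(n,d['point'],zs)[:2])
st=get_state(); M=R.from_rotvec(st['orientation']).as_matrix(); print(M)
E
python3 m.py
python3 - <<'E'
from h import *
im=get_image('top'); a=cv2.resize(im[150:240,140:410],None,fx=2.9,fy=2.9,interpolation=cv2.INTER_CUBIC); cv2.imwrite('pics/c1.png',a[:,:,::-1])
E
```

```text
spool1 scene 0.92 [ 0.3527 -0.0784]
spool1 scene 0.67 [ 0.5703 -0.2808]
spool1 scene 0.65 [ 0.4415 -0.0882]
spool1 scene 0.47 [ 0.6083 -0.0365]
spool1 top 0.94 [ 0.3453 -0.0711]
spool1 top 0.88 [ 0.5699 -0.2875]
spool1 top 0.63 [ 0.4512 -0.2049]
spool1 top 0.57 [ 0.4404 -0.0984]
vise scene 0.85 [ 0.5953 -0.0305]
vise top 0.89 [ 0.5849 -0.022 ]
pin1_seat scene 0.66 [ 0.5898 -0.1047]
pin1_seat top 0.62 [ 0.5811 -0.1053]
pin2_seat scene 0.67 [0.5609 0.2886]
pin2_seat top 0.69 [ 0.5903 -0.0226]
pin3_seat scene 0.9 [0.5973 0.0495]
pin3_seat top 0.63 [0.6042 0.0456]
gun scene 0.9 [0.6113 0.155 ]
gun scene 0.74 [ 0.5311 -0.0685]
gun top 0.78 [0.615 0.168]
gun top 0.57 [ 0.5985 -0.0249]
lever_grip scene 0.61 [0.5879 0.2635]
lever_grip top 0.51 [0.5886 0.2623]
tray_in scene 0.95 [0.4578 0.2097]
tray_in top 0.9 [0.4487 0.206 ]
bottle scene 0.92 [0.7223 0.2287]
bottle scene 0.64 [0.5031 0.3702]
bottle top 0.76 [0.727  0.2267]
multimeter scene 0.76 [ 0.726  -0.2491]
multimeter scene 0.68 [0.4535 0.2148]
multimeter top 0.57 [ 0.7331 -0.2485]
[[-0.9496  0.3135 -0.0001]
 [ 0.3135  0.9496 -0.    ]
 [ 0.0001 -0.     -1.    ]]
```

View pics/c1.png

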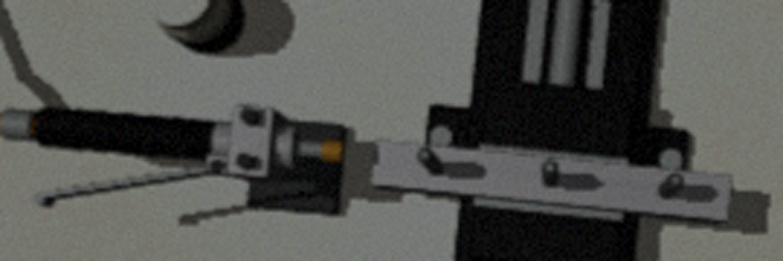

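The crop shows the pins clearly: pin 1 tip at px (374,211), pin 2 tip (329,206), pin 3 tip (286,203). The lever runs from (215,208) to (154,219), and the grip axis from (154,194) to (214,198).

```bash
python3 - <<'E'
from h import *
np.set_printoptions(precision=4,suppress=True)
f=lambda x,y:(150+y/2.9,140+x/2.9)
for n,a,z in [('p1foot',(668,193),.098),('p1tip',(679,178),.172),('p2foot',(551,185),.098),('p2tip',(549,163),.172),('p3foot',(438,172),.098),('p3tip',(424,153),.172),('gripA',(40,127),.131),('gripB',(215,140),.131),('lev end',(42,200),.131),('lev root',(218,168),.131)]:
    print(n,at_z('top',f(*a),z))
# silver spool masks, centre of trace, for refinement
for n in ['top','scene']:
    for d in trace(n,'spool1'):
        m=d['pixels']; im=get_image(n)
        print(n,round(d['p'],2),np.round(d['point']),m.sum(),im[m].mean(0))
E
```

```text
p1foot [ 0.581  -0.1046  0.098 ]
p1tip [ 0.5832 -0.1048  0.172 ]
p2foot [ 0.587  -0.0281  0.098 ]
p2tip [ 0.593  -0.0272  0.172 ]
p3foot [0.5963 0.0461 0.098 ]
p3tip [0.5998 0.0478 0.172 ]
gripA [0.6241 0.2973 0.131 ]
gripB [0.6146 0.185  0.131 ]
lev end [0.5774 0.2955 0.131 ]
lev root [0.5967 0.1831 0.131 ]
top 0.9 [340. 353.] 831 [92.6306 15.42   13.5788]
top 0.78 [223. 458.] 854 [90.2201 90.0211 91.3478]
top 0.65 [285. 416.] 820 [49.572  22.2073 65.8549]
top 0.56 [288. 365.] 697 [ 98.9197  98.8623 100.1779]
scene 0.93 [238. 262.] 903 [119.3821 116.1406 117.3234]
scene 0.78 [265. 216.] 979 [77.6701 52.8938 90.1982]
scene 0.7 [211. 250.] 874 [118.0435  51.2929  48.2151]
scene 0.56 [331. 209.] 1189 [127.9008 124.7754 125.6922]
```

Request:
{"fn": "step_arm", "kwargs": {
  "commands": [
    [[276,-591,0],[0,0,-77.6],1],
    [[276,-591,0],[0,0,-77.6],1],
    [[276,-591,0],[0,0,-77.6],1],
    [[276,-591,0],[0,0,-77.6],1],
    [[276,-591,0],[0,0,-77.6],1],
    [[276,-591,0],[0,0,-77.6],1],
    [[276,-591,0],[0,0,-77.6],1],
    [[276,-591,0],[0,0,-77.6],1],
    [[276,-591,0],[0,0,-77.6],1],
    [[276,-591,0],[0,0,-77.6],1]
  ]
}}

```text
t: 4.0
ee_pos: [0.4296, -0.07, 0.2565]
orientation: [2.332, 2.104, 0.001]
contact_force: [1.2, 1.1, 0.7]
finger_gap: 0.0855
grasp_force: 0.0
```

Request:
{"fn": "step_arm", "kwargs": {
  "commands": [
    [[0,0,0],[0,0,0],1],
    [[0,0,0],[0,0,0],1]
  ]
}}

```text
t: 4.25
ee_pos: [0.4288, -0.0675, 0.2562]
orientation: [-2.332, -2.104, 0.0]
contact_force: [-0.1, 0.5, 1.0]
finger_gap: 0.0854
grasp_force: 0.0
```

```bash
cat >> h.py <<'E'
def bores(lo=0,z=.062,r=.029):
    """refine spools from the wrist: traces -> at z of centre of top flange"""
    st=get_state(); im=get_image('wrist'); out=[]
    for d in trace('wrist','spool1'):
        m=d['pixels']; c=im[m].mean(0); 
        out.append((round(d['p'],2),np.round(d['point']),int(m.sum()),np.round(c)))
    return st,im,out
E
python3 - <<'E'
from h import *
np.set_printoptions(precision=4,suppress=True)
st=get_state(); print(st['t'],st['ee_pos'],st['orientation'],st['q'])
save('wrist','w1.png')
for d in place_of('wrist','spool1'): print(round(d['p'],2),np.round(d['point']),at_z('wrist',d['point'],.031,st))
c,T=cam('wrist',st); print(c['mount'],c['fx'],c['k1'])
E
```

```text
4.25 [ 0.4288 -0.0675  0.2562] [-2.3321 -2.1041  0.0001] [-0.4274  0.1109  1.75    0.0002  1.2814 -0.3248]
0.96 [241. 345.] [ 0.4466 -0.0956  0.031 ]
0.8 [226. 230.] [ 0.3463 -0.0716  0.031 ]
0.75 [343. 352.] [ 0.4446 -0.1981  0.031 ]
0.71 [ 27. 576.] [0.6391 0.0578 0.031 ]
[[ 0.0001  0.959   0.2833  0.0717]
 [ 1.     -0.0001  0.0002 -0.0001]
 [ 0.0002  0.2833 -0.959  -0.1176]
 [ 0.      0.      0.      1.    ]] 399.67018301278995 -0.010660276686236996
```

View pics/w1.png

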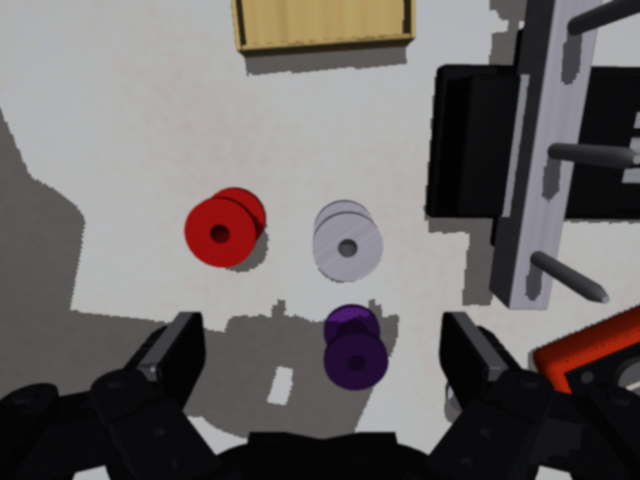

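The wrist view shows the near aluminium spool with its bore at pixel (248,347). Red is at (232,220), purple at (362,355), and the pins are upright at the right. Next I get bore and pin positions from this view.

```bash
python3 - <<'E'
from h import *
np.set_printoptions(precision=4,suppress=True)
st=get_state()
print('A',at_z('wrist',(248,347),.062,st), 'red',at_z('wrist',(234,220),.062,st),'purple',at_z('wrist',(362,356),.062,st))
for n,p in [('p1tip',(296,604)),('p2tip',(157,632))]: print(n,at_z('wrist',p,.172,st))
print('p1foot',at_z('wrist',(257,537),.098,st),'p2foot',at_z('wrist',(151,553),.098,st),'p3foot',at_z('wrist',(28,573),.098,st))
for n,p in [('A',(286,363.5))]: print(n,at_z('top',p,.062))
E
```

```text
A [ 0.4466 -0.0922  0.062 ] red [ 0.3454 -0.0701  0.062 ] purple [ 0.4458 -0.199   0.062 ]
p1tip [ 0.5815 -0.1     0.172 ]
p2tip [ 0.5881 -0.0252  0.172 ]
p1foot [ 0.5827 -0.1019  0.098 ] p2foot [ 0.5897 -0.0268  0.098 ] p3foot [0.5979 0.0479 0.098 ]
A [ 0.4475 -0.0926  0.062 ]
```

Request:
{"fn": "step_arm", "kwargs": {
  "commands": [
    [[17.5,-25,0],[0,0,0],1],
    [[17.5,-25,-60],[0,0,0],1],
    [[17.5,-25,-110],[0,0,0],1],
    [[17.5,-25,-150],[0,0,0],1],
    [[17.5,-25,-180],[0,0,0],1],
    [[17.5,-25,-200],[0,0,0],1],
    [[17.5,-25,-200],[0,0,0],1]
  ]
}}

```text
t: 5.22
ee_pos: [0.446, -0.0916, 0.0558]
orientation: [-2.329, -2.105, 0.001]
contact_force: [-0.4, -0.2, 0.8]
finger_gap: 0.0854
grasp_force: 0.0
```

Request:
{"fn": "step_arm", "kwargs": {
  "commands": [
    [[0,0,0],[0,0,0],0],
    [[0,0,0],[0,0,0],0],
    [[0,0,0],[0,0,0],0],
    [[0,0,0],[0,0,0],0],
    [[0,0,0],[0,0,0],0],
    [[0,0,0],[0,0,0],0]
  ],
  "grip_force": 60
}}

```text
t: 5.98
ee_pos: [0.447, -0.0927, 0.058]
orientation: [2.33, 2.105, 0.001]
contact_force: [-3.4, 2.7, 13.8]
finger_gap: 0.0569
grasp_force: 60.8
```

Request:
{"fn": "step_arm", "kwargs": {
  "commands": [
    [[0,0,30],[0,0,0],0],
    [[0,0,80],[0,0,0],0],
    [[0,0,130],[0,0,0],0],
    [[0,0,190],[0,0,0],0],
    [[0,0,190],[0,0,0],0],
    [[40,20,190],[0,0,0],0],
    [[80,40,190],[0,0,0],0],
    [[120,55,190],[0,0,0],0],
    [[142,66,190],[0,0,0],0],
    [[142,66,190],[0,0,0],0]
  ]
}}

```text
t: 7.22
ee_pos: [0.5887, -0.0259, 0.2445]
orientation: [-2.329, -2.105, 0.002]
contact_force: [-0.2, -1.0, -1.6]
finger_gap: 0.0572
grasp_force: 64.8
```

```bash
python3 - <<'E'
from h import *
np.set_printoptions(precision=4,suppress=True)
st=get_state(); print(st['t'],st['ee_pos'],st['finger_gap'],st['grasp_force'],st['contact_force'])
a=save('wrist','w2.png'); b=save('top','t2.png')
cv2.imwrite('pics/c2.png',np.hstack([cv2.resize(a,(400,300)),cv2.resize(b[120:300,250:490],(400,300))])[:,:,::-1])
E
```

```text
7.225 [ 0.5887 -0.0259  0.2445] 0.057178908536388205 64.84426204115152 [-0.1831 -1.017  -1.6134]
```

View pics/c2.png

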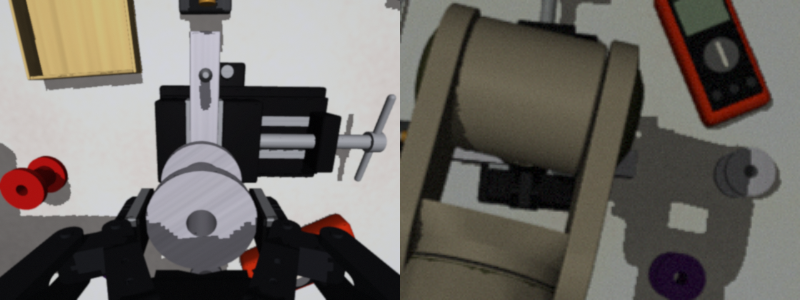

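The spool is held upright with its bore at about px (355,323). The pin 3 tip is at about (115,330). Checking the offset of the bore from pin 2.

```bash
python3 - <<'E'
from h import *
np.set_printoptions(precision=4,suppress=True)
st=get_state()
a=cv2.imread('pics/w2.png'); g=cv2.cvtColor(a,6)
y0,x0=330,290; sub=g[y0:y0+60,x0:x0+70]; m=sub<60; print([ (np.mean(np.nonzero(m)[0])+y0,np.mean(np.nonzero(m)[1])+x0, m.sum())])
y0,x0=90,300; print(g[100:136:3,312:350:3])
print('hole',at_z('wrist',(355,323),.2485,st),'p3tip',at_z('wrist',(117,329),.172,st))
print(proj('wrist',[.5995,.0475,.172],st))
E
```

```text
[(np.float64(356.1714285714286), np.float64(306.51428571428573), np.int64(35))]
[[191 191 193 191 190 193 192 192 194 193 192 195 191]
 [190 191 193 191 190 193 192 191 194 193 193 195 191]
 [190 191 193 192 189 191 190 191 194 193 193 194 190]
 [190 192 194 188 150 123 123 151 189 191 193 194 189]
 [190 191 190 129  88  94  93  84 124 190 192 194 189]
 [189 190 153  77  94 132 130  92  69 154 192 194 188]
 [190 190 115  64 116 161 160 125  61 112 191 195 187]
 [189 189  96  51 105 156 161 122  51  96 191 195 186]
 [189 190 132  43  52 115 123  56  42 139 192 195 184]
 [189 190 174  58  36  36  36  34  74 177 191 195 184]
 [189 190 190 102  49  38  37  48 154 190 191 193 181]
 [189 190 190 109  87  83  84  87 157 191 191 194 180]]
hole [ 0.5881 -0.0264  0.2485] p3tip [0.5985 0.0484 0.172 ]
[118.8397 331.3874]
```

Request:
{"fn": "step_arm", "kwargs": {
  "commands": [
    [[1.5,-0.5,0],[0,0,0],0],
    [[1.5,-0.5,-10],[0,0,0],0],
    [[1.5,-0.5,-20],[0,0,0],0],
    [[1.5,-0.5,-30],[0,0,0],0],
    [[1.5,-0.5,-40],[0,0,0],0],
    [[1.5,-0.5,-40],[0,0,0],0]
  ]
}}

```text
t: 8.07
ee_pos: [0.5897, -0.0272, 0.2053]
orientation: [-2.331, -2.104, 0.002]
contact_force: [-0.9, 0.0, -1.4]
finger_gap: 0.0569
grasp_force: 64.8
```

Request:
{"fn": "step_arm", "kwargs": {
  "commands": [
    [[0,0,-12],[0,0,0],0],
    [[0,0,-24],[0,0,0],0],
    [[0,0,-36],[0,0,0],0],
    [[0,0,-44],[0,0,0],0],
    [[0,0,-48],[0,0,0],0],
    [[0,0,-48],[0,0,0],0]
  ]
}}

```text
t: 8.82
ee_pos: [0.59, -0.0273, 0.1582]
orientation: [-2.332, -2.105, 0.0]
contact_force: [-0.7, -0.5, -1.4]
finger_gap: 0.0571
grasp_force: 64.9
```

Request:
{"fn": "step_arm", "kwargs": {
  "commands": [
    [[0,0,-2],[0,0,0],0],
    [[0,0,-2],[0,0,0],0]
  ]
}}

```text
t: 9.07
ee_pos: [0.59, -0.0272, 0.1564]
orientation: [2.332, 2.105, 0.0]
contact_force: [0.2, 0.8, -1.4]
finger_gap: 0.0572
grasp_force: 64.9
```

Request:
{"fn": "step_arm", "kwargs": {
  "commands": [
    [[0,0,-2],[0,0,0],0],
    [[0,0,-2],[0,0,0],0]
  ]
}}

```text
t: 9.32
ee_pos: [0.5902, -0.0273, 0.1561]
orientation: [2.331, 2.104, 0.001]
contact_force: [-5.6, 1.4, 10.6]
finger_gap: 0.0571
grasp_force: 65.7
```

Request:
{"fn": "step_arm", "kwargs": {
  "commands": [
    [[0,0,0],[0,0,0],1],
    [[0,0,0],[0,0,0],1],
    [[0,0,0],[0,0,0],1],
    [[0,0,50],[0,0,0],1],
    [[0,0,100],[0,0,0],1],
    [[-5,-50,100],[0,0,0],1],
    [[-10,-110,100],[0,0,0],1],
    [[-15,-170,100],[0,0,0],1],
    [[-20,-230,100],[0,0,0],1],
    [[-20,-230,100],[0,0,0],1]
  ]
}}

```text
t: 10.58
ee_pos: [0.569, -0.2611, 0.2534]
orientation: [-2.337, -2.099, 0.001]
contact_force: [0.1, 0.3, -0.7]
finger_gap: 0.0854
grasp_force: 0.0
```

```bash
python3 - <<'E'
from h import *
np.set_printoptions(precision=4,suppress=True)
st=get_state(); print(st['t'],st['ee_pos'],st['q'])
a=save('wrist','w3.png'); b=save('top','t3.png')
for n in ['wrist','top']:
  for d in place_of(n,'spool1'): print(n,round(d['p'],2),np.round(d['point']),at_z(n,d['point'],.031,st))
cv2.imwrite('pics/c3.png',np.hstack([cv2.resize(a,(400,300)),cv2.resize(b[120:300,250:490],(400,300))])[:,:,::-1])
E
```

```text
10.575 [ 0.569  -0.2611  0.2534] [-0.6169  0.5435  1.1651 -0.0005  1.4337 -0.5094]
wrist 0.93 [158. 165.] [ 0.4433 -0.2012  0.031 ]
top 0.77 [212. 328.] [ 0.5981 -0.023   0.031 ]
top 0.7 [284. 418.] [ 0.4485 -0.204   0.031 ]
top 0.69 [224. 458.] [ 0.5705 -0.2879  0.031 ]
top 0.66 [335. 353.] [ 0.3463 -0.0732  0.031 ]
```

View pics/c3.png

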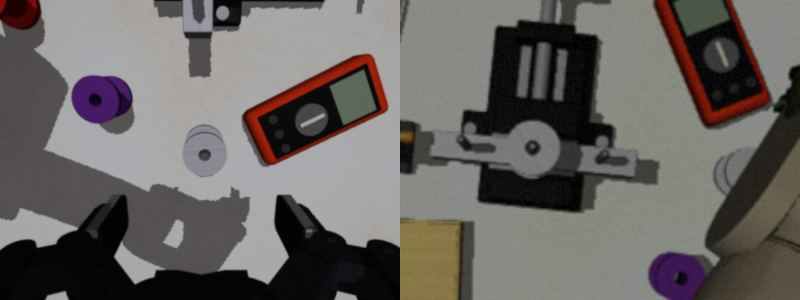

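Spool A sits on pin 2. Spool B's bore is at wrist px (248,327), with the multimeter close on its +x side, so I check finger clearance there.

```bash
python3 - <<'E'
from h import *
np.set_printoptions(precision=4,suppress=True)
st=get_state()
a=cv2.cvtColor(cv2.imread('pics/w3.png'),6)
B=at_z('wrist',(248,327),.062,st); print(B)
print('pin1', at_z('wrist',(8,316),.172,st))
m=[ (118,243),(165,268),(163,272),(55,372),(100,387)]
for p in m: 
    P=at_z('wrist',(p[0]*1.6,p[1]*1.6),.045,st); d=(P-B)[:2]; print(P, np.linalg.norm(d), np.degrees(np.arctan2(d[1],d[0])))
E
```

```text
[ 0.5719 -0.2793  0.062 ]
pin1 [ 0.5799 -0.134   0.172 ]
[ 0.6269 -0.2391  0.045 ] 0.06815779083975491 36.146117555604526
[ 0.6579 -0.3078  0.045 ] 0.09061452829418606 -18.324921147624096
[ 0.6635 -0.3054  0.045 ] 0.09525434704070003 -15.913070467714629
[ 0.7894 -0.1772  0.045 ] 0.24023910386388245 25.135893437000234
[ 0.8137 -0.2343  0.045 ] 0.24591418765568762 10.533629650285922
```

```bash
python3 - <<'E'
from h import *
np.set_printoptions(precision=4,suppress=True)
st=get_state()
for f,n,(r0,r1,c0,c1) in [('w3','wrist',(236,264,312,342)),('top0','top',(214,230,452,468))]:
    a=cv2.cvtColor(cv2.imread(f'pics/{f}.png'),6)[r0:r1,c0:c1].astype(float)
    w=np.clip(np.median(a)*.7-a,0,None); w=w*(w>.0); r,c=np.mgrid[r0:r1,c0:c1]
    p=((w*r).sum()/w.sum(),(w*c).sum()/w.sum()); print(n,p,(w>0).sum(),at_z(n,p,.062,st))
E
```

```text
wrist (np.float64(246.65407986111111), np.float64(327.0920138888889)) 276 [ 0.5721 -0.2781  0.062 ]
top (np.float64(222.18496182716362), np.float64(459.6851863732598)) 53 [ 0.5714 -0.2827  0.062 ]
```

Request:
{"fn": "step_arm", "kwargs": {
  "commands": [
    [[0,0,0],[0,0,0],0.9],
    [[0,0,0],[0,0,0],0.9]
  ]
}}

```text
t: 11.02
ee_pos: [0.5703, -0.2565, 0.2545]
orientation: [2.331, 2.106, 0.0]
contact_force: [0.7, -0.8, -0.2]
finger_gap: 0.0768
grasp_force: 0.0
```

```bash
cat > hole.py <<'E'
from h import *
import sys
np.set_printoptions(precision=4,suppress=True)
r0,r1,c0,c1=map(int,sys.argv[1:5]); z=float(sys.argv[5])
st=get_state(); im=get_image('wrist'); a=cv2.cvtColor(im,7)[r0:r1,c0:c1].astype(float)
w=np.clip(np.median(a)*.7-a,0,None); r,c=np.mgrid[r0:r1,c0:c1]
p=((w*r).sum()/w.sum(),(w*c).sum()/w.sum()); print(st['t'],st['ee_pos'],p,(w>0).sum(),at_z('wrist',p,z,st))
E
python3 hole.py 232 264 312 342 .062
```

```text
11.025 [ 0.5703 -0.2565  0.2545] (np.float64(251.97246860454902), np.float64(325.81202248177743)) 276 [ 0.5706 -0.283   0.062 ]
```

Request:
{"fn": "step_arm", "kwargs": {
  "commands": [
    [[0.5,-26.5,0],[0,0,0],0.9],
    [[0.5,-26.5,-60],[0,0,0],0.9],
    [[0.5,-26.5,-110],[0,0,0],0.9],
    [[0.5,-26.5,-150],[0,0,0],0.9],
    [[0.5,-26.5,-180],[0,0,0],0.9],
    [[0.5,-26.5,-198],[0,0,0],0.9],
    [[0.5,-26.5,-198],[0,0,0],0.9]
  ]
}}

```text
t: 11.95
ee_pos: [0.5703, -0.2834, 0.0557]
orientation: [-2.331, -2.104, 0.0]
contact_force: [-0.5, 0.4, 0.3]
finger_gap: 0.0766
grasp_force: 0.0
```

Request:
{"fn": "step_arm", "kwargs": {
  "commands": [
    [[0,0,0],[0,0,0],0],
    [[0,0,0],[0,0,0],0],
    [[0,0,0],[0,0,0],0],
    [[0,0,0],[0,0,0],0],
    [[0,0,0],[0,0,0],0],
    [[0,0,0],[0,0,0],0]
  ],
  "grip_force": 60
}}

```text
t: 12.7
ee_pos: [0.5712, -0.2842, 0.0584]
orientation: [2.33, 2.103, 0.001]
contact_force: [-2.3, 0.7, 6.1]
finger_gap: 0.0569
grasp_force: 63.2
```

Request:
{"fn": "step_arm", "kwargs": {
  "commands": [
    [[0,0,40],[0,0,0],0],
    [[0,0,90],[0,0,0],0],
    [[0,0,140],[0,0,0],0],
    [[0,0,190],[0,0,0],0],
    [[0,0,190],[0,0,0],0],
    [[6,50,190],[0,0,0],0],
    [[11.5,100,190],[0,0,0],0],
    [[11.5,150,190],[0,0,0],0],
    [[11.5,180,190],[0,0,0],0],
    [[11.5,180,190],[0,0,0],0]
  ]
}}

```text
t: 13.95
ee_pos: [0.5817, -0.1017, 0.2458]
orientation: [-2.328, -2.107, 0.0]
contact_force: [-0.2, 0.5, -1.4]
finger_gap: 0.0567
grasp_force: 64.5
```

Request:
{"fn": "step_arm", "kwargs": {
  "commands": [
    [[0,0,0],[0,0,0],0],
    [[0,0,0],[0,0,0],0]
  ]
}}

```text
t: 14.2
ee_pos: [0.5819, -0.1048, 0.2459]
orientation: [-2.333, -2.103, 0.001]
contact_force: [0.2, 0.3, -0.7]
finger_gap: 0.057
grasp_force: 64.5
```

```bash
python3 hole.py 335 378 300 345 .2515; python3 - <<'E'
from h import *
st=get_state(); print(st['finger_gap'],st['grasp_force'])
save('wrist','w4.png')
E
```

```text
14.2 [ 0.5819 -0.1048  0.2459] (np.float64(354.56590396390595), np.float64(303.42184982275216)) 63 [ 0.5761 -0.1022  0.2515]
0.05691534335249409 64.51054908335209
```

View pics/w4.png

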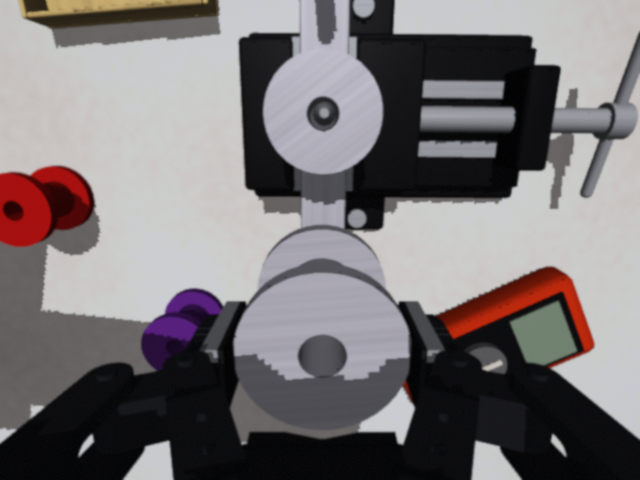

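Spool A is home on pin 2 (at px (112,323) with the pin showing). Spool B is held upright with its bore at (355,323), the same relation to the gripper as A had.

Request:
{"fn": "step_arm", "kwargs": {
  "commands": [
    [[0.5,1.8,0],[0,0,0],0],
    [[0.5,1.8,-10],[0,0,0],0],
    [[0.5,1.8,-20],[0,0,0],0],
    [[0.5,1.8,-30],[0,0,0],0],
    [[0.5,1.8,-40],[0,0,0],0],
    [[0.5,1.8,-40],[0,0,0],0]
  ]
}}

```text
t: 15.05
ee_pos: [0.5822, -0.1018, 0.2053]
orientation: [-2.331, -2.104, 0.001]
contact_force: [0.3, 0.5, -1.8]
finger_gap: 0.057
grasp_force: 64.5
```

Request:
{"fn": "step_arm", "kwargs": {
  "commands": [
    [[0,-0.5,-12],[0,0,0],0],
    [[0,-0.5,-24],[0,0,0],0],
    [[0,-0.5,-36],[0,0,0],0],
    [[0,-0.5,-44],[0,0,0],0],
    [[0,-0.5,-48],[0,0,0],0],
    [[0,-0.5,-50],[0,0,0],0],
    [[0,-0.5,-50],[0,0,0],0]
  ]
}}

```text
t: 15.92
ee_pos: [0.5827, -0.1025, 0.1566]
orientation: [2.332, 2.105, 0.0]
contact_force: [0.8, -0.0, -2.0]
finger_gap: 0.0567
grasp_force: 64.5
```

Request:
{"fn": "step_arm", "kwargs": {
  "commands": [
    [[0,0,-1],[0,0,0],0],
    [[0,0,-2],[0,0,0],0]
  ]
}}

```text
t: 16.18
ee_pos: [0.5828, -0.1025, 0.1563]
orientation: [2.331, 2.104, 0.001]
contact_force: [-7.0, 1.6, 17.2]
finger_gap: 0.0569
grasp_force: 65.8
```

Request:
{"fn": "step_arm", "kwargs": {
  "commands": [
    [[0,0,0],[0,0,0],1],
    [[0,0,0],[0,0,0],1],
    [[0,0,0],[0,0,0],1],
    [[0,0,50],[0,0,0],1],
    [[0,0,100],[0,0,0],1],
    [[0,0,105],[0,0,0],1],
    [[10,60,105],[0,0,0],1],
    [[20,120,105],[0,0,0],1],
    [[30,180,105],[0,0,0],1],
    [[32,240,105],[0,0,0],1]
  ]
}}

```text
t: 17.42
ee_pos: [0.6144, 0.1394, 0.2578]
orientation: [-2.332, -2.104, 0.002]
contact_force: [0.3, -0.3, 0.3]
finger_gap: 0.0853
grasp_force: 0.0
```

Request:
{"fn": "step_arm", "kwargs": {
  "commands": [
    [[0,25,0],[0,0,1.1],1],
    [[0,25,0],[0,0,1.1],1],
    [[0,25,0],[0,0,1.1],1]
  ]
}}

```text
t: 17.8
ee_pos: [0.6145, 0.1617, 0.2585]
orientation: [-2.312, -2.126, 0.002]
contact_force: [0.7, 0.2, 0.1]
finger_gap: 0.0856
grasp_force: 0.0
```

```bash
python3 - <<'E'
from h import *
np.set_printoptions(precision=4,suppress=True)
st=get_state(); print(st['t'],st['ee_pos'],st['orientation'],st['q'])
save('wrist','w5.png'); save('scene','s5.png'); save('top','t5.png')
for d in place_of('wrist','lever_grip'): print(round(d['p'],2),np.round(d['point']),at_z('wrist',d['point'],.131,st))
for d in place_of('wrist','gun'): print(round(d['p'],2),np.round(d['point']),at_z('wrist',d['point'],0,st))
E
```

```text
17.8 [0.6145 0.1617 0.2585] [-2.3125 -2.1257  0.0018] [ 0.0733  0.5634  1.1203 -0.0003  1.4591  0.1575]
0.7 [ 84. 258.] [0.5854 0.2594 0.131 ]
0.74 [209. 319.] [0.6109 0.1581 0.    ]
```

View pics/w5.png

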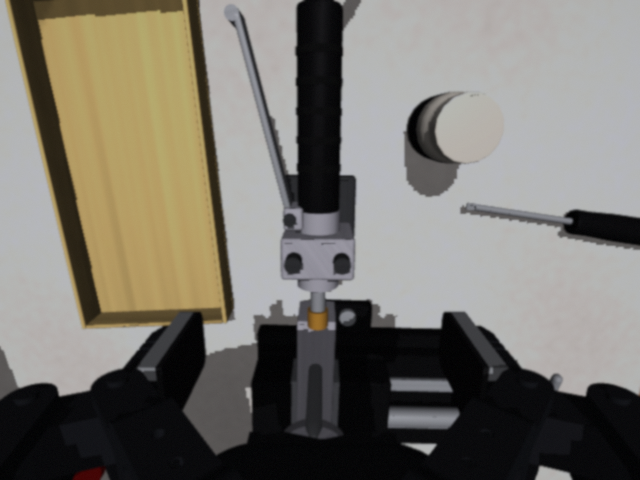

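The gun's grip runs vertically at columns 297–342 (rows 0–210) and the lever from (215,293) up to (12,232). The tool is aligned with the grip.

```bash
python3 - <<'E'
from h import *
np.set_printoptions(precision=4,suppress=True)
st=get_state()
for p in [(60,297.5),(60,342),(190,300),(190,339)]: print(at_z('wrist',p,.131,st))
for p in [(12,232),(84,251),(84,256),(84,261),(205,289)]: print('lev',at_z('wrist',p,.140,st))
for n,p in [('scene',(442.3,184.3))]: pass
E
```

```text
[0.6098 0.2703 0.131 ]
[0.6349 0.2682 0.131 ]
[0.6039 0.1968 0.131 ]
[0.6279 0.1947 0.131 ]
lev [0.578  0.2952 0.14  ]
lev [0.5833 0.259  0.14  ]
lev [0.5861 0.2587 0.14  ]
lev [0.5888 0.2585 0.14  ]
lev [0.597  0.1897 0.14  ]
```

Request:
{"fn": "step_arm", "kwargs": {
  "commands": [
    [[1,50,0],[0,0,0],1],
    [[2.5,97.5,0],[0,0,0],1],
    [[2.5,97.5,0],[0,0,0],1],
    [[2.5,97.5,-40],[0,0,0],1],
    [[2.5,97.5,-80],[0,0,0],1],
    [[2.5,97.5,-110],[0,0,0],1],
    [[2.5,97.5,-124],[0,0,0],1],
    [[2.5,97.5,-124],[0,0,0],1]
  ]
}}

```text
t: 19.05
ee_pos: [0.6171, 0.2595, 0.1352]
orientation: [-2.312, -2.126, 0.001]
contact_force: [0.3, -0.0, 1.6]
finger_gap: 0.0858
grasp_force: 0.0
```

```bash
python3 - <<'E'
from h import *
a=save('scene','s6.png')
cv2.imwrite('pics/c6.png',cv2.resize(a[170:370,180:480],(780,520),interpolation=cv2.INTER_CUBIC)[:,:,::-1])
E
```

```text
(no output)
```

View pics/c6.png

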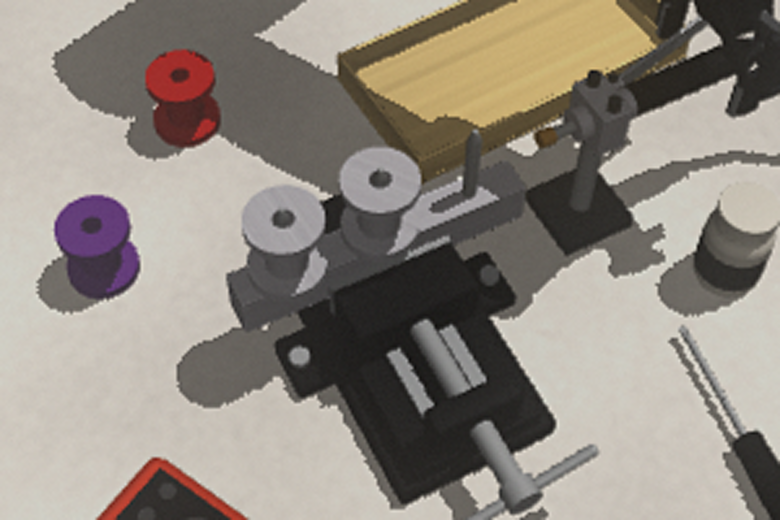

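Both spools sit flat on the bar: pin 1 at (218,283) and pin 2 at (180,380) in the crop. Now I squeeze the lever.

Request:
{"fn": "step_arm", "kwargs": {
  "commands": [
    [[0,0,0],[0,0,0],0],
    [[0,0,0],[0,0,0],0],
    [[0,0,0],[0,0,0],0],
    [[0,0,0],[0,0,0],0],
    [[0,0,0],[0,0,0],0],
    [[0,0,0],[0,0,0],0],
    [[0,0,0],[0,0,0],0],
    [[0,0,0],[0,0,0],0]
  ],
  "grip_force": 50
}}

```text
t: 20.1
ee_pos: [0.6175, 0.2605, 0.1368]
orientation: [2.311, 2.126, 0.004]
contact_force: [-1.1, 0.9, 5.5]
finger_gap: 0.0311
grasp_force: 52.5
```

Request:
{"fn": "step_arm", "kwargs": {
  "commands": [
    [[0,0,0],[0,0,0],0],
    [[0,0,0],[0,0,0],0],
    [[0,0,0],[0,0,0],0],
    [[0,0,0],[0,0,0],0],
    [[0,0,0],[0,0,0],0],
    [[0,0,0],[0,0,0],0],
    [[0,0,0],[0,0,0],0],
    [[0,0,0],[0,0,0],0],
    [[0,0,0],[0,0,0],0],
    [[0,0,0],[0,0,0],0]
  ]
}}

```text
t: 21.35
ee_pos: [0.6175, 0.2605, 0.1367]
orientation: [2.311, 2.126, 0.004]
contact_force: [-0.7, 2.4, 5.5]
finger_gap: 0.031
grasp_force: 52.5
```

Request:
{"fn": "step_arm", "kwargs": {
  "commands": [
    [[0,0,0],[0,0,0],0],
    [[0,0,0],[0,0,0],0],
    [[0,0,0],[0,0,0],0],
    [[0,0,0],[0,0,0],0],
    [[0,0,0],[0,0,0],0],
    [[0,0,0],[0,0,0],0]
  ]
}}

```text
t: 22.1
ee_pos: [0.6175, 0.2605, 0.1367]
orientation: [2.311, 2.126, 0.004]
contact_force: [-0.4, 1.4, 5.9]
finger_gap: 0.0313
grasp_force: 52.5
```

```bash
python3 - <<'E'
from h import *
a=save('wrist','w7.png'); b=save('scene','s7.png')
cv2.imwrite('pics/c7.png',np.hstack([cv2.resize(a,(400,300)),cv2.resize(b[140:290,370:570],(400,300),interpolation=cv2.INTER_CUBIC)])[:,:,::-1])
E
```

```text
(no output)
```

View pics/c7.png

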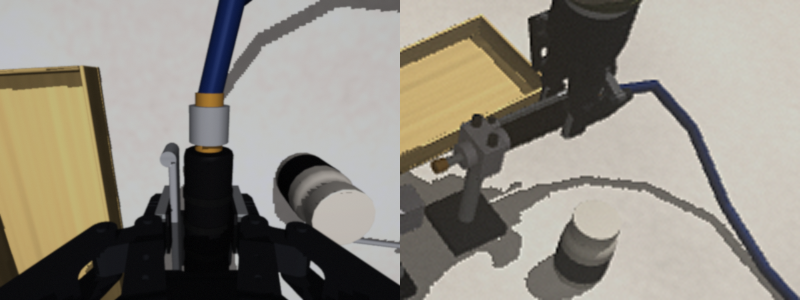

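The lever lies closed against the grip (lever at column 172, grip edge at 186), so it is fully in and has been held about 2 s. Now I release it.

Request:
{"fn": "step_arm", "kwargs": {
  "commands": [
    [[0,0,0],[0,0,0],1],
    [[0,0,0],[0,0,0],1],
    [[0,0,0],[0,0,0],1],
    [[0,0,0],[0,0,0],1],
    [[0,0,0],[0,0,0],1],
    [[0,0,60],[0,0,0],1],
    [[0,0,122],[0,0,0],1],
    [[0,0,122],[0,0,0],1]
  ]
}}

```text
t: 23.2
ee_pos: [0.6184, 0.2604, 0.2634]
orientation: [2.308, 2.123, 0.015]
contact_force: [0.5, 0.1, -0.5]
finger_gap: 0.0856
grasp_force: 0.0
```

Request:
{"fn": "step_arm", "kwargs": {
  "commands": [
    [[-6,-60,0],[0,0,-1.1],1],
    [[-12,-120,0],[0,0,-1.1],1],
    [[-18,-180,0],[0,0,-1.1],1],
    [[-24,-240,0],[0,0,-1.1],1],
    [[-27,-287,0],[0,0,-1.1],1],
    [[-27,-287,0],[0,0,-1.1],1],
    [[-27,-287,0],[0,0,-1.1],1]
  ]
}}

```text
t: 24.08
ee_pos: [0.59, -0.0263, 0.2569]
orientation: [-2.332, -2.105, -0.0]
contact_force: [0.0, -0.1, 0.1]
finger_gap: 0.0849
grasp_force: 0.0
```

```bash
python3 - <<'E'
from h import *
np.set_printoptions(precision=4,suppress=True)
st=get_state(); print(st['t'],st['ee_pos'],st['orientation'])
for n in ['wrist']: save(n,n+'8.png')
for d in place_of('wrist','lever_grip'): print('lever',round(d['p'],2),np.round(d['point']),at_z('wrist',d['point'],.131,st))
for p in [(250,147),(250,287),(318,285),(318,145)]: print(at_z('top',p,.034))
E
python3 - <<'E'
import cv2,numpy as np
a=cv2.imread('pics/top0.png')[235:335,130:300]; b=cv2.imread('pics/wrist8.png')
cv2.imwrite('pics/c8.png',np.hstack([cv2.resize(b,(380,285)),cv2.resize(a,(400,285),interpolation=cv2.INTER_CUBIC)]))
E
```

```text
24.075 [ 0.59   -0.0263  0.2569] [-2.3316 -2.1047 -0.0001]
[0.5221 0.3493 0.034 ]
[0.5199 0.0606 0.034 ]
[0.382  0.0652 0.034 ]
[0.3833 0.3518 0.034 ]
```

View pics/c8.png

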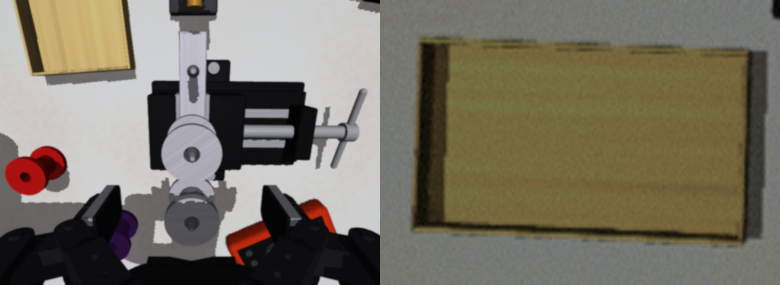

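The wrist view shows both spools still on pins 2 and 1 (bores at about (258,324) and (373,324)) and pin 3 empty. The tray centre works out to (0.452, 0.207). Now I pick from pin 2.

Request:
{"fn": "step_arm", "kwargs": {
  "commands": [
    [[0,-1,0],[0,0,0],1],
    [[0,-1,-40],[0,0,0],1],
    [[0,-1,-75],[0,0,0],1],
    [[0,-1,-95],[0,0,0],1],
    [[0,-1,-101],[0,0,0],1],
    [[0,-1,-101],[0,0,0],1]
  ]
}}

```text
t: 24.92
ee_pos: [0.5902, -0.0277, 0.1567]
orientation: [2.331, 2.105, 0.0]
contact_force: [0.0, -0.4, -0.8]
finger_gap: 0.0853
grasp_force: 0.0
```

Request:
{"fn": "step_arm", "kwargs": {
  "commands": [
    [[0,0,0],[0,0,0],0],
    [[0,0,0],[0,0,0],0],
    [[0,0,0],[0,0,0],0],
    [[0,0,0],[0,0,0],0],
    [[0,0,0],[0,0,0],0],
    [[0,0,0],[0,0,0],0]
  ],
  "grip_force": 60
}}

```text
t: 25.68
ee_pos: [0.5904, -0.028, 0.1579]
orientation: [2.331, 2.104, 0.002]
contact_force: [-2.4, 0.5, 7.4]
finger_gap: 0.0571
grasp_force: 62.4
```

Request:
{"fn": "step_arm", "kwargs": {
  "commands": [
    [[0,0,15],[0,0,0],0],
    [[0,0,30],[0,0,0],0],
    [[0,0,45],[0,0,0],0],
    [[0,0,65],[0,0,0],0],
    [[0,0,100],[0,0,0],0],
    [[0,0,105],[0,0,0],0],
    [[0,0,105],[0,0,0],0]
  ]
}}

```text
t: 26.55
ee_pos: [0.5898, -0.0279, 0.2608]
orientation: [-2.332, -2.104, 0.001]
contact_force: [0.3, 0.4, -2.2]
finger_gap: 0.0567
grasp_force: 64.4
```

Request:
{"fn": "step_arm", "kwargs": {
  "commands": [
    [[-45,30,0],[0,0,0],0],
    [[-90,65,0],[0,0,0],0],
    [[-130,105,0],[0,0,0],0],
    [[-138,160,0],[0,0,0],0],
    [[-138,215,0],[0,0,0],0],
    [[-138,265,0],[0,0,0],0],
    [[-138,293,0],[0,0,0],0],
    [[-138,293,0],[0,0,0],0],
    [[-138,293,0],[0,0,0],0]
  ]
}}

```text
t: 27.68
ee_pos: [0.4518, 0.2644, 0.2604]
orientation: [-2.332, -2.104, 0.003]
contact_force: [-0.2, -0.5, -1.8]
finger_gap: 0.0568
grasp_force: 64.8
```

Request:
{"fn": "step_arm", "kwargs": {
  "commands": [
    [[0,0,-50],[0,0,0],0],
    [[0,0,-100],[0,0,0],0],
    [[0,0,-145],[0,0,0],0],
    [[0,0,-170],[0,0,0],0],
    [[0,0,-185],[0,0,0],0],
    [[0,0,-192],[0,0,0],0],
    [[0,0,-192],[0,0,0],0]
  ]
}}

```text
t: 28.55
ee_pos: [0.4523, 0.2649, 0.0696]
orientation: [2.332, 2.104, 0.001]
contact_force: [0.8, 0.1, -0.9]
finger_gap: 0.0569
grasp_force: 64.8
```

Request:
{"fn": "step_arm", "kwargs": {
  "commands": [
    [[0,0,-3],[0,0,0],0],
    [[0,0,-5],[0,0,0],0],
    [[0,0,-7],[0,0,0],0],
    [[0,0,-7],[0,0,0],0]
  ]
}}

```text
t: 29.05
ee_pos: [0.4522, 0.2652, 0.0639]
orientation: [2.331, 2.105, 0.001]
contact_force: [-5.9, -2.7, 14.5]
finger_gap: 0.057
grasp_force: 66.0
```

Request:
{"fn": "step_arm", "kwargs": {
  "commands": [
    [[0,0,0],[0,0,0],1],
    [[0,0,0],[0,0,0],1],
    [[0,0,0],[0,0,0],1],
    [[0,0,60],[0,0,0],1],
    [[0,0,120],[0,0,0],1],
    [[0,0,180],[0,0,0],1],
    [[0,-20,195],[0,0,0],1],
    [[0,-80,195],[0,0,0],1],
    [[0,-140,195],[0,0,0],1],
    [[0,-200,195],[0,0,0],1]
  ]
}}

```text
t: 30.3
ee_pos: [0.4517, 0.0633, 0.2573]
orientation: [2.331, 2.105, 0.0]
contact_force: [0.4, -0.5, -0.2]
finger_gap: 0.0856
grasp_force: 0.0
```

Request:
{"fn": "step_arm", "kwargs": {
  "commands": [
    [[40,-40,0],[0,0,0],1],
    [[80,-80,0],[0,0,0],1],
    [[115,-120,0],[0,0,0],1],
    [[130.5,-167.5,0],[0,0,0],1],
    [[130.5,-167.5,0],[0,0,0],1],
    [[130.5,-167.5,0],[0,0,0],1]
  ]
}}

```text
t: 31.05
ee_pos: [0.5823, -0.1021, 0.2571]
orientation: [-2.332, -2.104, 0.0]
contact_force: [-0.4, 0.1, 0.9]
finger_gap: 0.0851
grasp_force: 0.0
```

```bash
python3 - <<'E'
from h import *
np.set_printoptions(precision=4,suppress=True)
st=get_state(); print(st['t'],st['ee_pos'])
a=save('wrist','w9.png'); b=save('top','t9.png')
cv2.imwrite('pics/c9.png',np.hstack([cv2.resize(a,(400,300)),cv2.resize(b[120:330,130:410],(400,300))])[:,:,::-1])
E
```

```text
31.05 [ 0.5823 -0.1021  0.2571]
```

View pics/c9.png

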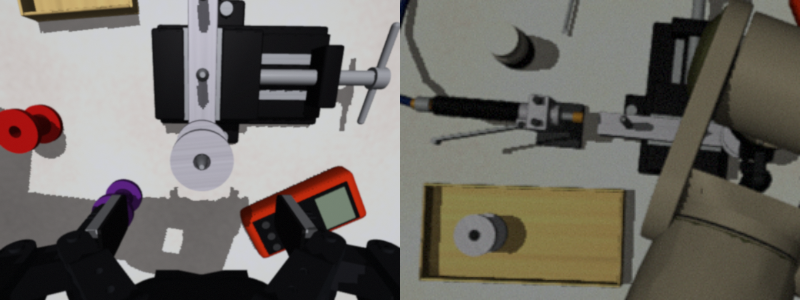

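The first spool stands in the tray (crop (235,475)) and the lever has sprung back out. The second is on pin 1 with its bore at wrist (258,324), so I pick it next.

Request:
{"fn": "step_arm", "kwargs": {
  "commands": [
    [[0,-0.5,0],[0,0,0],1],
    [[0,-0.5,-40],[0,0,0],1],
    [[0,-0.5,-75],[0,0,0],1],
    [[0,-0.5,-95],[0,0,0],1],
    [[0,-0.5,-101],[0,0,0],1],
    [[0,-0.5,-101],[0,0,0],1]
  ]
}}

```text
t: 31.9
ee_pos: [0.5827, -0.1028, 0.1569]
orientation: [2.331, 2.105, 0.0]
contact_force: [-0.7, -0.6, 0.2]
finger_gap: 0.085
grasp_force: 0.0
```

Request:
{"fn": "step_arm", "kwargs": {
  "commands": [
    [[0,0,0],[0,0,0],0],
    [[0,0,0],[0,0,0],0],
    [[0,0,0],[0,0,0],0],
    [[0,0,0],[0,0,0],0],
    [[0,0,0],[0,0,0],0],
    [[0,0,0],[0,0,0],0]
  ],
  "grip_force": 60
}}

```text
t: 32.65
ee_pos: [0.5829, -0.103, 0.1579]
orientation: [2.331, 2.104, 0.001]
contact_force: [-1.6, 1.4, 6.7]
finger_gap: 0.0567
grasp_force: 62.5
```

Request:
{"fn": "step_arm", "kwargs": {
  "commands": [
    [[0,0,15],[0,0,0],0],
    [[0,0,30],[0,0,0],0],
    [[0,0,45],[0,0,0],0],
    [[0,0,65],[0,0,0],0],
    [[0,0,100],[0,0,0],0],
    [[0,0,105],[0,0,0],0],
    [[0,0,105],[0,0,0],0]
  ]
}}

```text
t: 33.52
ee_pos: [0.5823, -0.1029, 0.2608]
orientation: [-2.332, -2.105, 0.0]
contact_force: [1.0, -0.2, -2.8]
finger_gap: 0.0569
grasp_force: 64.2
```

Request:
{"fn": "step_arm", "kwargs": {
  "commands": [
    [[-45,30,0],[0,0,0],0],
    [[-90,65,0],[0,0,0],0],
    [[-125,105,0],[0,0,0],0],
    [[-130,160,0],[0,0,0],0],
    [[-130,215,0],[0,0,0],0],
    [[-130,253,0],[0,0,0],0],
    [[-130,253,0],[0,0,0],0],
    [[-130,253,0],[0,0,0],0]
  ]
}}

```text
t: 34.52
ee_pos: [0.4523, 0.1496, 0.2604]
orientation: [-2.332, -2.104, 0.002]
contact_force: [0.1, -0.2, -1.5]
finger_gap: 0.0568
grasp_force: 64.6
```

Request:
{"fn": "step_arm", "kwargs": {
  "commands": [
    [[0,0,-50],[0,0,0],0],
    [[0,0,-100],[0,0,0],0],
    [[0,0,-145],[0,0,0],0],
    [[0,0,-170],[0,0,0],0],
    [[0,0,-185],[0,0,0],0],
    [[0,0,-192],[0,0,0],0],
    [[0,0,-195],[0,0,0],0],
    [[0,0,-197],[0,0,0],0],
    [[0,0,-198.5],[0,0,0],0],
    [[0,0,-198.5],[0,0,0],0]
  ]
}}

```text
t: 35.78
ee_pos: [0.4529, 0.1502, 0.0639]
orientation: [2.331, 2.105, 0.002]
contact_force: [-3.1, -0.5, 8.7]
finger_gap: 0.0568
grasp_force: 65.3
```

Request:
{"fn": "step_arm", "kwargs": {
  "commands": [
    [[0,0,0],[0,0,0],1],
    [[0,0,0],[0,0,0],1],
    [[0,0,0],[0,0,0],1],
    [[0,0,60],[0,0,0],1],
    [[0,0,120],[0,0,0],1],
    [[0,0,180],[0,0,0],1],
    [[0,-60,190],[0,0,0],1],
    [[0,-120,190],[0,0,0],1],
    [[0,-180,190],[0,0,0],1],
    [[0,-230,190],[0,0,0],1]
  ]
}}

```text
t: 37.02
ee_pos: [0.4522, -0.082, 0.2529]
orientation: [2.333, 2.104, 0.0]
contact_force: [0.7, 0.4, 0.2]
finger_gap: 0.0852
grasp_force: 0.0
```

Request:
{"fn": "step_arm", "kwargs": {
  "commands": [
    [[0,0,0],[0,0,0],1],
    [[0,0,0],[0,0,0],1],
    [[0,0,0],[0,0,0],1]
  ]
}}

```text
t: 37.4
ee_pos: [0.4526, -0.0789, 0.2528]
orientation: [-2.33, -2.107, -0.0]
contact_force: [-0.2, -0.8, 1.3]
finger_gap: 0.0854
grasp_force: 0.0
```

```bash
python3 - <<'E'
from h import *
a=save('scene','s10.png'); b=save('top','t10.png')
cv2.imwrite('pics/c10.png',np.hstack([cv2.resize(a[120:420,180:580],(400,300)),cv2.resize(b[120:330,130:410],(400,300))])[:,:,::-1])
E
```

```text
(no output)
```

View pics/c10.png

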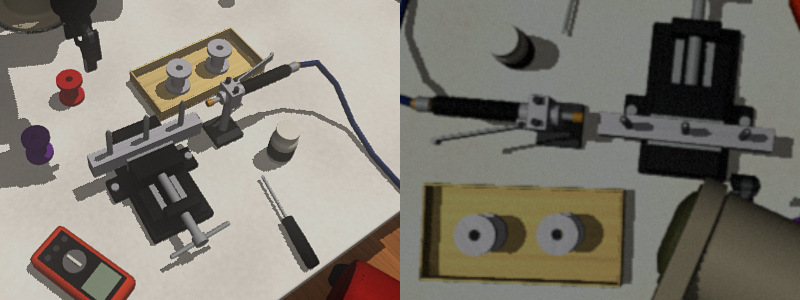

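Both spools stand upright in the tray, the pins are empty, the lever is released, and the multimeter and bottle are where they were.

```bash
python3 -c "
from plant import *
print(job_done())"
```

```text
the job is handed in; nothing more can be done
None
```

The job is handed in: both aluminium spools present went on pins, the lever was held fully in for about 2 s and let go, and both spools now stand upright in the tray with the multimeter and bottle left alone.

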